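Count to the third gap and push the spice tin home

ROBOT

A 6-joint arm with a two-finger parallel gripper is mounted at the origin on the work surface. World frame = base frame: x ahead of the robot, y to its left, z up, the work surface at z = 0. Lengths are in mm, angles in rad, forces in N, time in s.
With the tool pointing down it reaches from about 350 to 975 mm from the base axis. Payload 7.1 kg.
Tool frame: the origin (TCP) lies between the finger pads; the fingertips stand 8 mm ahead of it and the grasp point (between the pads) lies 11 mm behind it; x points along the fingers, y is the direction in which the jaws open and shut, and the axes are right-handed (so a half turn about x gives the same grasp; the last joint's range is limited). The gripper opens to 88 mm and grips with 3 to 60 N. Pads are 20 mm wide; open, the fingers measure 115 mm over their backs; the gripper's body (75 mm by 178 mm) begins 61 mm behind the grasp point.
Start: joints at [-1.311, 0.423, 1.63, -0, 1.089, -0.019], TCP at [172.02, -600.844, 230.675] pointing down, gripper open.
Joint ranges: [-3, 3], [-0.9, 2.11], [0.09, 2.58], [-1.31, 4.45], [0.11, 2.69], [-2.54, 2.54]. Speed limits (rad/s): [2.39, 2.39, 3.01, 3.14, 3.14, 3.14].

INTERFACE

Orientations are given as a rotation vector (axis times angle).
In Python, from workcell import ctrl gives the robot as it stands.
- The arm moves only by the tool apply_moves, never from a script. Its argument "increments" is a list of rows, each an object with "gripper": the opening in per cent of the stroke, from 0 (shut) to 100 (fully open); "delta_pos": the shift along the tool's x, y, z in cm, a list of three; "dr": the turn, a rotation vector about the tool's x, y, z in rad, a list of three. In form: [{"gripper": gripper, "delta_pos": [dx, dy, dz], "dr": [ax, ay, az]}, ...]. A call has exactly 5 rows; each row shifts and turns the commanded pose from where the row before left it, along the tool's axes as they then stand; what a row does not reach is not made up. A row lasts 1/12 s, in which the tool goes at most 41.7 mm and 7.16 degrees, less where a joint would pass 70% of its speed; a pose out of reach is approached as far as the arm can. A call with a gripper value outside its range is refused whole. The fingers move at their own pace and stop on an object; the grip force is fixed at half the most. Time passes only in rows, so rows that do not move let the fingers close, or fill a call up. It gives the time, the measured TCP pose, the force and the opening at its end, in the units of the state.
- ctrl.get_obs(): the state, without advancing time (a new reading comes with each control period).
- ctrl.get_image(name): name is "scene" or "side" or "wrist"; returns a dict with "img" (384x512x3 uint8, red, green, blue), "range_z" (384x512 float32, mm along the optical axis (not along the pixel's ray), 0 where there is no reading), "mtx" (3x3 intrinsics, pixels), "rvec" (rotation vector, rad) and "tvec" (3), from world to camera coordinates, as OpenCV has them. Camera axes: x right, y down, z forward; pixel columns grow to the right and rows downward; lengths in mm; the calibration is good to about 2 mm. A picture is of the moment at which its call begins.
- ctrl.close_job(): hands the job in, once; it reports no verdict.
The state is a dict: "t": time; "qpos": joint angles; "qvel": joint speeds; "joint_torque": joint torques, N m; "ee_pos": TCP position; "orientation": TCP orientation; "ft_force": force on the tool from outside, world axes, zero at the start; "moment": the same for the moment, N m; "width": finger opening in mm.
Only numpy, scipy, OpenCV 4.12 (cv2) and the standard library are available. Lean on these libraries where they do the work, as an engineer would, in place of code of your own. Each camera call takes 0.05 s, during which the arm holds its last target. There are 200 camera calls.

TASK

Count the gaps of the spice rack with a fingertip on top of its steel rail, starting from the end with the red post: run or tap along it lightly, touching the rail behind the first gap, then the second, then the third, and no farther (filled gaps count too). Then push the yellow tin along the counter with the fingers, never lifting or toppling it, into that third gap until it is fully home against the back board. Leave all the other things where they stand.

Things in the scene. Friction and masses are not known exactly. Their poses are not given: they have to be found in the camera images.
- rack: fixed wooden spice rack, open at its top and front (-x, towards the robot). Origin on the counter at its middle; y along it to the left, x to its back board, z up. Seven fins, 6 mm thick, 50 mm high, run from x = -23 mm to the back board, making six gaps 52 mm wide, centres y = +145, +87, +29, -29, -87, -145 mm (A to F, left to right). B and E hold a tin, the rest are empty
- back (a point): point on the front face of the rack's back board, at its middle, 21 mm up: x = +26 mm in the rack's frame. The board is 14 mm thick and 42 mm high. Above it a flat steel rail, carried on a pillar behind each fin, runs the rack's whole length: top 90 mm, underside 78 mm above the counter, centre line at x = +35 mm
- rail_a: fixed stretch of the flat steel rail behind gap A: 58 mm long (its y), 20 mm wide (its x), 12 mm thick; origin at its centre, so its flat top is 6 mm above the origin
- rail_b: fixed stretch of the flat steel rail behind gap B: 58 mm long (its y), 20 mm wide (its x), 12 mm thick; origin at its centre, so its flat top is 6 mm above the origin
- rail_c: fixed stretch of the flat steel rail behind gap C: 58 mm long (its y), 20 mm wide (its x), 12 mm thick; origin at its centre, so its flat top is 6 mm above the origin
- rail_d: fixed stretch of the flat steel rail behind gap D: 58 mm long (its y), 20 mm wide (its x), 12 mm thick; origin at its centre, so its flat top is 6 mm above the origin
- rail_e: fixed stretch of the flat steel rail behind gap E: 58 mm long (its y), 20 mm wide (its x), 12 mm thick; origin at its centre, so its flat top is 6 mm above the origin
- rail_f: fixed stretch of the flat steel rail behind gap F: 58 mm long (its y), 20 mm wide (its x), 12 mm thick; origin at its centre, so its flat top is 6 mm above the origin
- post_red: fixed red round post, 26 mm thick and 96 mm high, at one end of the rail, 192 mm from the rack's middle and level with the rail; it marks the end from which gaps are counted, which may be either end. Origin at the centre of its foot
- post_white: the same post in white at the other end. Origin at the centre of its foot
- tin: loose all-yellow spice tin, 50 mm long (its x), 38 mm wide (its y), 60 mm high, 150 to 310 g, standing on the counter in front of the rack, its long side pointing roughly at the rack. Origin at the centre of its underside. Smooth base: slides under 0.3 to 2 N pushed low. Home in a gap, against the back board, its origin is at x = +1 mm in the rack's frame
- tin_green: loose green tin with a steel-coloured lid, same size as the yellow one, already home in gap B or E; leave alone
- tin_blue: loose blue tin with a steel-coloured lid, same size, already home in gap B or E; leave alone
- tumbler: loose red plastic tumbler, 74 mm across, 110 mm high, at the left; origin at the centre of its underside; leave alone
- bowl: loose white ceramic bowl, 120 mm across, 60 mm high, at the right; origin at the centre of its underside; leave alone
- plate_left: loose steel plate, 180 mm across, 18 mm high, at the left; origin at the centre of its underside; leave alone
- plate_back: loose steel plate, 180 mm across, 18 mm high, behind the rack; origin at the centre of its underside; leave alone
- pin: loose dark mahogany rolling pin, 300 mm long (its x), 40 mm thick, lying on the round rolling board (24 mm high, 240 mm across) at the right; origin under its middle; leave alone
Not all that is in view belongs to the job. There is more than one size of the tin; the job needs the smaller. Of the things shaped like the post_red, the red one is meant.

How it is judged (in metres and radians):
On the way, in this order (a step that is already met when the one before it is completed fails the run):
1. a finger touches the rail behind the first gap from the red post (((y of post_red in the frame of rack above 0 m and contact force between the fingers and rail_a above 0.3 N) or (y of post_red in the frame of rack below 0 m and contact force between the fingers and rail_f above 0.3 N))), for 0.02 s.
2. a finger touches the rail behind the second gap (((y of post_red in the frame of rack above 0 m and contact force between the fingers and rail_b above 0.3 N) or (y of post_red in the frame of rack below 0 m and contact force between the fingers and rail_e above 0.3 N))), for 0.02 s.
3. a finger touches the rail behind the third gap (((y of post_red in the frame of rack above 0 m and contact force between the fingers and rail_c above 0.3 N) or (y of post_red in the frame of rack below 0 m and contact force between the fingers and rail_d above 0.3 N))), for 0.02 s.
4. the yellow tin is home in the third gap (x of tin in the frame of rack between -0.006 and 0.008 m and height (world z) of tin below 0.006 m and angle between tin's own z axis and vertical below 0.1 rad and ((y of post_red in the frame of rack above 0 m and y of tin in the frame of rack between 0.018 and 0.04 m) or (y of post_red in the frame of rack below 0 m and y of tin in the frame of rack between -0.04 and -0.018 m))), for 0.2 s.
At the end, for the whole second after the job is handed in: the yellow tin stands upright on the counter in the third gap from the red post, within about 7 mm of touching the back board and within 11 mm of the gap's centre line, at rest; every other loose thing is within 20 mm of where it began (all of step 4 and linear speed of tin below 0.02 m/s and not (distance of tin_green from where it was at the start of the episode above 0.02 m) and not (distance of tin_blue from where it was at the start of the episode above 0.02 m) and not (distance of tumbler from where it was at the start of the episode above 0.02 m) and not (distance of bowl from where it was at the start of the episode above 0.02 m) and not (distance of plate_left from where it was at the start of the episode above 0.02 m) and not (distance of plate_back from where it was at the start of the episode above 0.02 m) and not (distance of pin from where it was at the start of the episode above 0.02 m)).
It fails at once if the rail is touched beyond the third gap ((y of post_red in the frame of rack above 0 m and contact force between the fingers and rail_d above 0.5 N) or (y of post_red in the frame of rack above 0 m and contact force between the fingers and rail_e above 0.5 N) or (y of post_red in the frame of rack above 0 m and contact force between the fingers and rail_f above 0.5 N) or (y of post_red in the frame of rack below 0 m and contact force between the fingers and rail_c above 0.5 N) or (y of post_red in the frame of rack below 0 m and contact force between the fingers and rail_b above 0.5 N) or (y of post_red in the frame of rack below 0 m and contact force between the fingers and rail_a above 0.5 N)).
It fails at once if the rack or its rail is pressed harder than 40 N (contact force between the fingers and rack above 40 N).
It fails at once if the yellow tin is lifted off the counter (height (world z) of tin above 0.012 m).
It fails at once if the yellow tin is toppled (angle between tin's own z axis and vertical above 0.4 rad).
It fails at once if another loose thing is moved more than 20 mm (distance of any of tin_green, tin_blue, tumbler, bowl, plate_left, plate_back, pin from where it was at the start of the episode above 0.02 m).
It also fails if it takes over 64 s, if anything falls off the work surface, if the arm or the gripper's body presses on something with over 40 N, if the wrist force passes 120 N, or if a joint passes its speed limit or range.

## Working session

There is one attempt and no reset: what is moved stays moved. The work goes in short steps, Python scripts to look and compute and a tool call to move; the robot and the scene stay as the last step left them, time stands still between calls to the robot, and variables do not carry over. Pictures are saved under pics/ and viewed, about 8 in all and at most 12, crops included, and the job is handed in when it is done.

Besides the shell and the picture viewer there is one more tool, called in YAML: its name, and indented under it one key for each argument. apply_moves: Moves the arm, as the interface text tells. Its arguments: {"type":"object","properties":{"increments":{"type":"array","items":{"type":"object","properties":{"gripper":{"type":"number"},"delta_pos":{"type":"array","items":{"type":"number"}},"dr":{"type":"array","items":{"type":"number"}}}}}},"required":["increments"]}

```bash
mkdir -p pics; cat > h.py <<'E'
import numpy as np, cv2
from workcell import ctrl
def grab(n):
    d=ctrl.get_image(n); d['R']=cv2.Rodrigues(np.array(d['rvec'],float))[0]; d['t']=np.array(d['tvec'],float).ravel(); d['K']=np.array(d['mtx'],float); return d
def save(d,f,crop=None,s=1):
    im=d['img'][:,:,::-1]
    if crop: im=im[crop[1]:crop[3],crop[0]:crop[2]]
    cv2.imwrite('pics/'+f,cv2.resize(im,None,fx=s,fy=s,interpolation=cv2.INTER_CUBIC))
def ray(d,uv,z):
    uv=np.atleast_2d(np.array(uv,float)); r=np.c_[uv,np.ones(len(uv))]@np.linalg.inv(d['K']).T@d['R']
    c=-d['R'].T@d['t']; return c+r*((z-c[2])/r[:,2])[:,None]
def cloud(d):
    z=d['range_z']; v,u=np.mgrid[:z.shape[0],:z.shape[1]]
    p=np.stack([u,v,np.ones_like(u)],-1)@np.linalg.inv(d['K']).T*z[...,None]
    return (p-d['t'])@d['R']
def proj(d,P):
    return cv2.projectPoints(np.atleast_2d(np.array(P,float)),np.array(d['rvec'],float),d['t'],d['K'],None)[0][:,0]
E
python3 - <<'E'
from h import *
for n in('scene','side'):
    d=grab(n); save(d,n+'0.png'); print(n,-d['R'].T@d['t'])
print(ctrl.get_obs())
E
```

```text
scene [1199.18383685 -722.34539478 1137.51251428]
side [510.63438224 801.24415929 685.74517307]
{'t': 0.1, 'qpos': array([-1.31100850e+00,  4.23766299e-01,  1.63059143e+00, -3.39945255e-05,
        1.08862025e+00, -1.89625369e-02]), 'qvel': array([ 7.09929553e-06, -6.28464572e-04, -9.26061855e-04, -3.79194553e-04,
       -1.48239953e-03,  2.74540217e-04]), 'joint_torque': array([ 1.52571451e-03, -5.45612669e+01, -2.74326253e+01,  6.45703333e-02,
        1.88088545e-02, -1.97099160e-05]), 'ee_pos': array([ 171.88447603, -600.39158954,  229.98696089]), 'orientation': array([ 2.07249435,  0.29222026, -2.0729052 ]), 'ft_force': array([ 0.33942353,  0.98309194, -0.83508401]), 'moment': array([-0.00057641,  0.01263465,  0.01647524]), 'width': 87.82166799708216}
```

View pics/scene0.png

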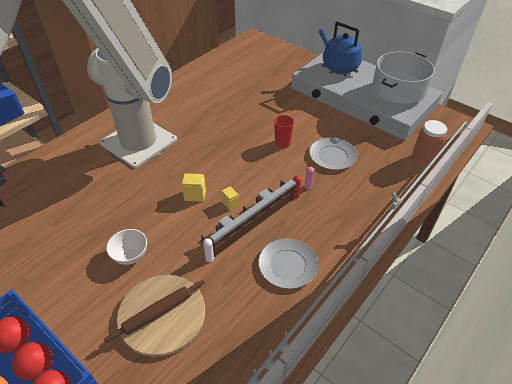

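View pics/side0.png

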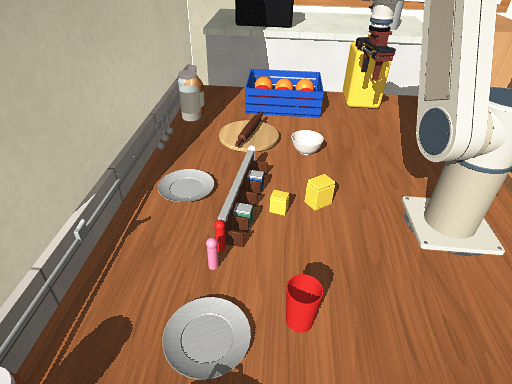

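Scene view: the red post is at (297,187), with a pink lookalike at (310,178) and the white post at (208,250). The small yellow tin is at (231,198) and the larger yellow one at (194,187). In the side view the small tin is at (280,203), the big tin at (320,192) and the red post at (221,235). I choose the red post and the small tin, and will measure and crop them next.

```bash
python3 - <<'E'
from h import *
for n in('scene','side'):
    d=grab(n); hsv=cv2.cvtColor(d['img'],cv2.COLOR_RGB2HSV); C=cloud(d)
    H,S,V=[hsv[...,i].astype(int) for i in range(3)]
    print(n)
    near=(C[...,0]>300)&(C[...,0]<900)&(abs(C[...,1])<400)&(C[...,2]>3)&(C[...,2]<150)
    for nm,m in(('yellow',(H>22)&(H<34)&(S>120)&near),('red',((H<5)|(H>174))&(S>200)&near),('pink',((H<8)|(H>165))&(S>60)&(S<170)&(V>180)&near),('high',(C[...,2]>84)&(C[...,2]<93)&near),('white',(S<40)&(V>200)&near&(C[...,2]>50))):
        k,L,st,ce=cv2.connectedComponentsWithStats(m.astype(np.uint8))
        for i in range(1,k):
            if st[i,4]>25:
                P=C[L==i]; print(nm,ce[i].round(),st[i,4],'min',P.min(0).round(),'max',P.max(0).round(),'p98z',np.percentile(P[:,2],98).round(1))
                if nm=='high': 
                    r=cv2.minAreaRect(P[:,:2].astype(np.float32)); print('   rect',r, cv2.fitLine(P[:,:2].astype(np.float32),2,0,.01,.01).ravel())
                if nm=='yellow':
                    T=P[P[:,2]>P[:,2].max()-6]; print('   top',len(T),cv2.minAreaRect(T[:,:2].astype(np.float32)))
                if nm in('red','white'):
                    T=P[P[:,2]>92]; print('   top',len(T),T.mean(0) if len(T) else '')
    save(d,n+'c.png',(150,150,350,290) if n=='scene' else (190,130,350,280),3)
E
```

```text
scene
yellow [194. 185.] 392 min [ 341. -101.    3.] max [417. -23.  92.] p98z 89.8
   top 106 ((376.98590087890625, -61.25947570800781), (65.56752014160156, 47.86857986450195), 39.815853118896484)
yellow [229. 196.] 169 min [468. -34.   6.] max [525.   9.  69.] p98z 66.1
   top 41 ((495.8786926269531, -11.434343338012695), (28.511165618896484, 46.3737678527832), 77.83154296875)
high [284. 121.] 34 min [402. 351.  84.] max [450. 391.  92.] p98z 92.0
   rect ((421.54559326171875, 376.6917724609375), (57.16474533081055, 20.440101623535156), 38.11712646484375) [  0.78945154   0.6138129  421.8252     377.7407    ]
high [283. 130.] 29 min [419. 319.  85.] max [473. 367.  93.] p98z 92.9
   rect ((452.7179260253906, 336.517333984375), (63.94308090209961, 27.485450744628906), 38.517398834228516) [  0.79611754   0.605142   453.35516    334.36237   ]
high [193. 179.] 176 min [336. -96.  84.] max [414. -22.  92.] p98z 90.8
   rect ((374.8639221191406, -60.79152297973633), (66.97145080566406, 52.194679260253906), 37.08561706542969) [  0.8076892    0.58960843 375.83603    -61.25067   ]
high [254.
[... 1988 characters left out ...]
0869140625, 335.57672119140625), (27.14116859436035, 63.26157760620117), 86.34950256347656) [ 9.9090850e-01 -1.3453737e-01  4.3385306e+02  3.3138327e+02]
high [302. 307.] 81 min [409. 369.  84.] max [470. 393.  93.] p98z 92.8
   rect ((440.7741394042969, 382.857177734375), (19.653419494628906, 62.025360107421875), 83.05194091796875) [ 9.9196982e-01 -1.2647471e-01  4.4045111e+02  3.8614291e+02]
white [304. 144.] 64 min [ 367. -351.   50.] max [ 458. -305.   61.] p98z 61.0
   top 0 
white [251. 148.] 33 min [ 587. -221.   85.] max [ 608. -197.   96.] p98z 95.9
   top 10 [ 594.75483663 -214.85870439   94.21046131]
white [243. 212.] 27 min [575.  73.  54.] max [611.  85.  61.] p98z 60.7
   top 0
```

View pics/scenec.png

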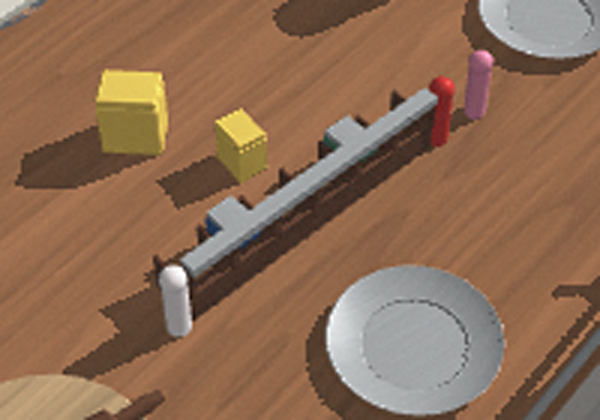

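Rail and posts are confirmed. The red post is at about (642,164), so it marks the +y end and the count runs A, B, C. The crop shows the red post at the rail's end with the pink one separate, and the small tin (p98 height 61–66 mm, the big one 85–90) in front of the rack. Next, the tool's axes against the rack frame.

```bash
cat >> h.py <<'E'
from scipy.spatial.transform import Rotation as Ro
uy=np.array([.1185,.993,0]);uy/=np.linalg.norm(uy);ux=np.array([uy[1],-uy[0],0])
O=np.array([619.4,-26.5,0])-35*ux
def rack(p): q=np.array(p)-O; return np.array([q@ux,q@uy,q[2]])
def world(x,y,z): return O+x*ux+y*uy+np.array([0,0,z])
def st():
    o=ctrl.get_obs(); R=Ro.from_rotvec(o['orientation']).as_matrix()
    print('t',round(o['t'],2),'rack',rack(o['ee_pos']).round(1),'F',o['ft_force'].round(2),'w',round(o['width'],1)); return o,R
def go(x,y,z):
    o,R=st(); print('delta cm',(R.T@(world(x,y,z)-o['ee_pos'])/10).round(2))
E
python3 - <<'E'
from h import *
o,R=st(); print(R.round(3))
Rt=np.c_[[0,0,-1],uy,np.cross([0,0,-1],uy)]
for s in(1,-1):
    T=Rt@np.diag([1,s,s]); print(s,(Ro.from_matrix(R.T@T).as_rotvec()).round(3))
    d=world(35,145,170)-o['ee_pos']; print((R.T@d/10).round(2),(T.T@d/10).round(2), np.degrees(np.arctan2(*world(35,145,0)[1::-1])))
print([rack(world(35,145,0)),world(35,145,0),O, rack([495,-9,0])])
E
```

```text
t 0.2 rack [-341.3 -623.   230.2] F [0.67 0.14 0.06] w 87.7
[[-0.     0.275 -0.961]
 [ 0.001 -0.961 -0.275]
 [-1.    -0.001 -0.   ]]
1 [-2.744e+00 -1.000e-03  0.000e+00]
[  6.07 -56.24 -64.43] [ 6.02 76.8  37.63] 10.456049113638876
-1 [0.398 0.    0.001]
[  6.07 -56.24 -64.43] [  6.02 -76.8  -37.63] 10.456049113638876
[array([ 35., 145.,   0.]), array([636.5817161 , 117.47843113,   0.        ]), array([584.64658559, -22.35268922,   0.        ]), array([-90.59721976,   2.63597974,   0.        ])]
```

apply_moves:
  increments:
    - {"gripper": 0, "delta_pos": [0, 0, 0], "dr": [0.1, 0, 0]}
    - {"gripper": 0, "delta_pos": [0, 0, 0], "dr": [0.1, 0, 0]}
    - {"gripper": 0, "delta_pos": [0, 0, 0], "dr": [0.1, 0, 0]}
    - {"gripper": 0, "delta_pos": [0, 0, 0], "dr": [0.098, 0, 0]}
    - {"gripper": 0, "delta_pos": [0, -3.0, -1.5], "dr": [0, 0, 0]}

```text
t: 0.62
ee_pos: [188.8, -576.2, 230.7]
orientation: [-2.157, 0.141, 2.157]
ft_force: [0.3, 1.0, 1.6]
width: 57.9
```

apply_moves:
  increments:
    - {"gripper": 0, "delta_pos": [0, -3.0, -1.5], "dr": [0, 0, 0]}
    - {"gripper": 0, "delta_pos": [0, -3.0, -1.5], "dr": [0, 0, 0]}
    - {"gripper": 0, "delta_pos": [0, -3.0, -1.5], "dr": [0, 0, 0]}
    - {"gripper": 0, "delta_pos": [0, -3.0, -1.5], "dr": [0, 0, 0]}
    - {"gripper": 0, "delta_pos": [0, -3.0, -1.5], "dr": [0, 0, 0]}

```text
t: 1.03
ee_pos: [283.3, -431.3, 230.6]
orientation: [-2.16, 0.129, 2.16]
ft_force: [0.2, 0.1, 0.4]
width: 24.7
```

apply_moves:
  increments:
    - {"gripper": 0, "delta_pos": [0, -3.0, -1.5], "dr": [0, 0, 0]}
    - {"gripper": 0, "delta_pos": [0, -3.0, -1.5], "dr": [0, 0, 0]}
    - {"gripper": 0, "delta_pos": [0, -3.0, -1.5], "dr": [0, 0, 0]}
    - {"gripper": 0, "delta_pos": [0, -3.0, -1.5], "dr": [0, 0, 0]}
    - {"gripper": 0, "delta_pos": [0, -3.0, -1.5], "dr": [0, 0, 0]}

```text
t: 1.45
ee_pos: [375.6, -291.3, 230.7]
orientation: [-2.16, 0.129, 2.16]
ft_force: [1.1, -0.4, 0.1]
width: 0.6
```

apply_moves:
  increments:
    - {"gripper": 0, "delta_pos": [0, -3.0, -1.5], "dr": [0, 0, 0]}
    - {"gripper": 0, "delta_pos": [0, -3.0, -1.5], "dr": [0, 0, 0]}
    - {"gripper": 0, "delta_pos": [0, -3.0, -1.5], "dr": [0, 0, 0]}
    - {"gripper": 0, "delta_pos": [0, -3.0, -1.5], "dr": [0, 0, 0]}
    - {"gripper": 0, "delta_pos": [0, -3.0, -1.5], "dr": [0, 0, 0]}

```text
t: 1.87
ee_pos: [468.0, -151.2, 230.7]
orientation: [-2.16, 0.129, 2.16]
ft_force: [0.7, -0.9, 0.0]
width: 0.5
```

apply_moves:
  increments:
    - {"gripper": 0, "delta_pos": [0, -3.0, -1.5], "dr": [0, 0, 0]}
    - {"gripper": 0, "delta_pos": [0, -3.0, -1.5], "dr": [0, 0, 0]}
    - {"gripper": 0, "delta_pos": [0, -3.0, -1.5], "dr": [0, 0, 0]}
    - {"gripper": 0, "delta_pos": [0, -3.0, -1.5], "dr": [0, 0, 0]}
    - {"gripper": 0, "delta_pos": [0, -3.0, -1.5], "dr": [0, 0, 0]}

```text
t: 2.28
ee_pos: [560.3, -11.1, 230.6]
orientation: [-2.16, 0.129, 2.16]
ft_force: [-0.2, -1.0, 1.5]
width: 0.5
```

```bash
python3 - <<'E'
from h import *
o,R=st(); print(R.round(3)); go(35,145,130)
d=grab('wrist'); save(d,'wrist1.png')
E
```

```text
t 2.28 rack [-25.5   8.3 230.6] F [-0.25 -1.01  1.46] w 0.5
[[-0.    -0.119 -0.993]
 [-0.    -0.993  0.119]
 [-1.     0.     0.   ]]
t 2.28 rack [-25.5   8.3 230.6] F [-0.25 -1.01  1.46] w 0.5
delta cm [ 10.06 -13.68  -6.05]
```

View pics/wrist1.png

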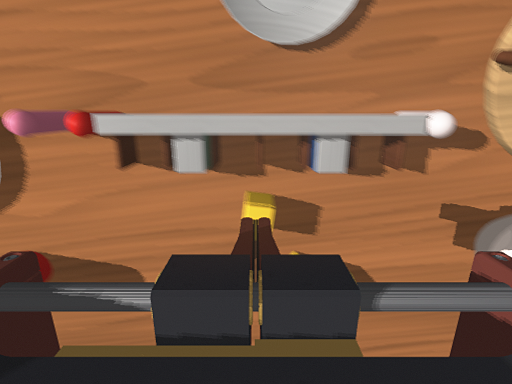

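The wrist view is good: rail along row 123 from the red post (78,123) to the white post (438,123), small tin at (259,207), tins in gaps B and E. I'll refine the rack and tin positions from it.

```bash
python3 - <<'E'
from h import *
d=grab('wrist'); C=cloud(d); hsv=cv2.cvtColor(d['img'],cv2.COLOR_RGB2HSV).astype(int); H,S,V=hsv[...,0],hsv[...,1],hsv[...,2]
v,u=np.mgrid[:384,:512]
def rep(n,m,z):
    k,L,s,c=cv2.connectedComponentsWithStats(m.astype(np.uint8)); i=1+s[1:,4].argmax(); M=L==i
    P=C[M]; print(n,c[i].round(1),s[i].tolist(),'z med',np.median(P[:,2]).round(1)); 
    W=ray(d,np.c_[u[M],v[M]],z); r=cv2.minAreaRect(W[:,:2].astype(np.float32)); print('   ray rect',np.round(r[0],1),np.round(r[1],1),round(r[2],1),'rack',rack([*r[0],0]).round(1)); return M
rep('red',((H<5)|(H>174))&(S>150)&(v<145)&(u>55)&(u<100),88)
rep('white',(S<25)&(V>190)&(v<145)&(u>420)&(u<470),88)
M=rep('rail',(S<40)&(V>120)&(v>105)&(v<138)&(u>92)&(u<428),90); print(np.percentile(C[M][:,2],[5,50,95]).round(1))
top=(H>20)&(H<36)&(S>110)&(v>185)&(v<240)&(C[...,2]>52)&(u>235)&(u<285)
M=rep('tin top',top,60); print(rack(C[M].mean(0)))
save(d,'wt.png',(200,170,320,250),5)
E
```

```text
red [ 88.5 127.5] [75, 115, 25, 26, 535] z med 93.9
   ray rect [644.7 165.2] [25.4 27.5] 74.3 rack [ 37.4 193.4   0. ]
white [445.1 127.1] [421, 116, 39, 25, 534] z med 93.4
   ray rect [ 599.4 -208.5] [42.1 25.2] 85.5 rack [  36.7 -183.1    0. ]
rail [265.8 128.1] [103, 116, 325, 22, 6071] z med 91.8
   ray rect [623.  -24.7] [344.9  21.7] 83.3 rack [38.4  2.2  0. ]
[90.6 91.8 93. ]
tin top [266.5 217.9] [251, 206, 30, 34, 486] z med 61.7
   ray rect [501.  -12.1] [37.  45.9] 83.3 rack [-84.3   0.2   0. ]
[-67.85075645  -0.7158764   81.57084548]
```

View pics/wt.png

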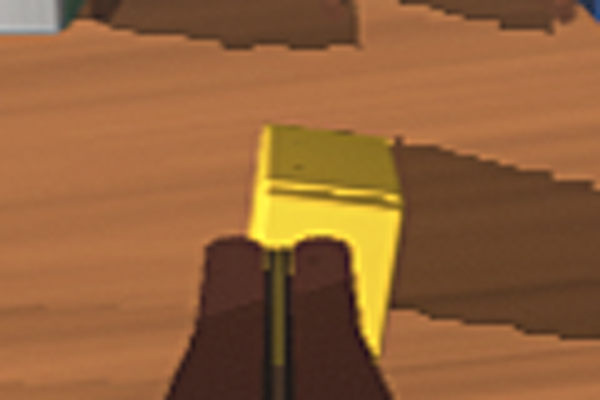

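Crop: yellow tin's top face centred near (266,201) in the full image, turned a few degrees from the rack; the fingers cover part of its near face. Rail measured 21.7 mm wide at z≈91, which matches; I'll shift the rack estimate by +1.5 mm in x. Now to gap A.

```bash
sed -i 's/-35\*ux$/-33.5*ux/' h.py; python3 -c "
from h import *
go(35,145,115)"
```

```text
t 2.38 rack [-25.6  10.1 230.7] F [-0.88 -0.87 -0.42] w 0.2
delta cm [ 11.59 -13.45  -6.08]
```

apply_moves:
  increments:
    - {"gripper": 0, "delta_pos": [0, -2.7, -1.2], "dr": [0, 0, 0]}
    - {"gripper": 0, "delta_pos": [2.3, -2.7, -1.2], "dr": [0, 0, 0]}
    - {"gripper": 0, "delta_pos": [3.1, -2.7, -1.2], "dr": [0, 0, 0]}
    - {"gripper": 0, "delta_pos": [3.1, -2.7, -1.2], "dr": [0, 0, 0]}
    - {"gripper": 0, "delta_pos": [3.1, -2.6, -1.3], "dr": [0, 0, 0]}

```text
t: 2.8
ee_pos: [635.3, 111.6, 115.9]
orientation: [-2.16, 0.129, 2.159]
ft_force: [0.6, 0.0, 0.9]
width: 0.4
```

apply_moves:
  increments:
    - {"gripper": 0, "delta_pos": [0.2, 0, 0], "dr": [0, 0, 0]}
    - {"gripper": 0, "delta_pos": [0.2, 0, 0], "dr": [0, 0, 0]}
    - {"gripper": 0, "delta_pos": [0.2, 0, 0], "dr": [0, 0, 0]}
    - {"gripper": 0, "delta_pos": [0.1, 0, 0], "dr": [0, 0, 0]}
    - {"gripper": 0, "delta_pos": [0, 0, 0], "dr": [0, 0, 0]}

```text
t: 3.22
ee_pos: [635.4, 110.0, 111.5]
orientation: [-2.161, 0.13, 2.157]
ft_force: [-0.7, 0.6, 0.2]
width: 0.6
```

```bash
python3 -c "
from h import *
go(35,145,98)"
```

```text
t 3.22 rack [ 33.2 137.4 111.5] F [-0.65  0.57  0.25] w 0.6
delta cm [ 1.35 -0.76 -0.18]
```

apply_moves:
  increments:
    - {"gripper": 0, "delta_pos": [0.3, -0.7, -0.2], "dr": [0, 0, 0]}
    - {"gripper": 0, "delta_pos": [0.3, 0, 0], "dr": [0, 0, 0]}
    - {"gripper": 0, "delta_pos": [0.2, 0, 0], "dr": [0, 0, 0]}
    - {"gripper": 0, "delta_pos": [0.1, 0, 0], "dr": [0, 0, 0]}
    - {"gripper": 0, "delta_pos": [0.1, 0, 0], "dr": [0, 0, 0]}

```text
t: 3.63
ee_pos: [637.8, 117.8, 99.9]
orientation: [-2.16, 0.129, 2.16]
ft_force: [-0.3, -0.2, 0.4]
width: 0.3
```

apply_moves:
  increments:
    - {"gripper": 0, "delta_pos": [0.1, 0, 0], "dr": [0, 0, 0]}
    - {"gripper": 0, "delta_pos": [0, 0, 0], "dr": [0, 0, 0]}
    - {"gripper": 0, "delta_pos": [0.1, 0, 0], "dr": [0, 0, 0]}
    - {"gripper": 0, "delta_pos": [0, 0, 0], "dr": [0, 0, 0]}
    - {"gripper": 0, "delta_pos": [0, 0, 0], "dr": [0, 0, 0]}

```text
t: 4.05
ee_pos: [637.9, 117.9, 98.4]
orientation: [-2.16, 0.129, 2.16]
ft_force: [-1.9, -0.6, 4.9]
width: 0.7
```

Contact on A (4.9 N at z = 98.4 as expected). Next tap on B, 58 mm along.

apply_moves:
  increments:
    - {"gripper": 0, "delta_pos": [-0.6, 0, 0], "dr": [0, 0, 0]}
    - {"gripper": 0, "delta_pos": [0, 2.9, 0], "dr": [0, 0, 0]}
    - {"gripper": 0, "delta_pos": [0, 2.9, 0], "dr": [0, 0, 0]}
    - {"gripper": 0, "delta_pos": [0, 0, 0], "dr": [0, 0, 0]}
    - {"gripper": 0, "delta_pos": [0.3, 0, 0], "dr": [0, 0, 0]}

```text
t: 4.47
ee_pos: [631.5, 59.2, 101.6]
orientation: [-2.16, 0.131, 2.157]
ft_force: [0.3, 0.4, -0.3]
width: 0.5
```

apply_moves:
  increments:
    - {"gripper": 0, "delta_pos": [0.1, 0, 0], "dr": [0, 0, 0]}
    - {"gripper": 0, "delta_pos": [0.1, 0, 0], "dr": [0, 0, 0]}
    - {"gripper": 0, "delta_pos": [0.1, 0, 0], "dr": [0, 0, 0]}
    - {"gripper": 0, "delta_pos": [0, 0, 0], "dr": [0, 0, 0]}
    - {"gripper": 0, "delta_pos": [0, 0, 0], "dr": [0, 0, 0]}

```text
t: 4.88
ee_pos: [631.1, 61.2, 98.4]
orientation: [-2.161, 0.128, 2.16]
ft_force: [-2.0, -1.2, 5.0]
width: 0.3
```

Contact on B. Same again for C, then lift.

apply_moves:
  increments:
    - {"gripper": 0, "delta_pos": [-0.6, 0, 0], "dr": [0, 0, 0]}
    - {"gripper": 0, "delta_pos": [0, 2.9, 0], "dr": [0, 0, 0]}
    - {"gripper": 0, "delta_pos": [0, 2.8, 0], "dr": [0, 0, 0]}
    - {"gripper": 0, "delta_pos": [0, 0, 0], "dr": [0, 0, 0]}
    - {"gripper": 0, "delta_pos": [0.3, 0, 0], "dr": [0, 0, 0]}

```text
t: 5.3
ee_pos: [624.7, 3.3, 101.6]
orientation: [-2.16, 0.13, 2.158]
ft_force: [0.4, 0.1, 0.5]
width: 0.2
```

apply_moves:
  increments:
    - {"gripper": 0, "delta_pos": [0.1, 0, 0], "dr": [0, 0, 0]}
    - {"gripper": 0, "delta_pos": [0.1, 0, 0], "dr": [0, 0, 0]}
    - {"gripper": 0, "delta_pos": [0.1, 0, 0], "dr": [0, 0, 0]}
    - {"gripper": 0, "delta_pos": [0, 0, 0], "dr": [0, 0, 0]}
    - {"gripper": 0, "delta_pos": [0, 0, 0], "dr": [0, 0, 0]}

```text
t: 5.72
ee_pos: [624.3, 4.8, 98.4]
orientation: [-2.16, 0.127, 2.161]
ft_force: [-1.6, 0.5, 5.7]
width: 0.4
```

```bash
python3 -c "
from h import *
st()
for n in ('scene','side'):
    d=grab(n); C=cloud(d); hsv=cv2.cvtColor(d['img'],cv2.COLOR_RGB2HSV).astype(int)
    m=(hsv[...,0]>20)&(hsv[...,0]<36)&(hsv[...,1]>110)&(C[...,0]>445)&(C[...,0]<560)&(abs(C[...,1])<70)&(C[...,2]>52)&(C[...,2]<75)
    P=C[m]; v,u=np.nonzero(m); W=ray(d,np.c_[u,v],60)
    r=cv2.minAreaRect(W[:,:2].astype(np.float32)); print(n,len(P),r,rack([*r[0],0]),P.mean(0))
"
```

```text
t 5.72 rack [34.7 31.7 98.4] F [-1.59  0.5   5.66] w 0.4
scene 137 ((496.57763671875, -13.131855010986328), (39.7755126953125, 56.08039855957031), 71.7178955078125) [-90.04109549  -1.27982368   0.        ] [496.99509496 -13.09610996  61.46860239]
side 145 ((494.10626220703125, -4.030796051025391), (43.44586944580078, 49.07442855834961), 75.7336196899414) [-93.5734847    7.46427104   0.        ] [493.8597901   -6.57111331  58.70658446]
```

All three stretches are touched (C at 5.7 N). The tin is at about (-91, +3) in the rack frame, skewed about 9°. Next: lift, back off, straddle the tin with the jaws along the rack, and square and centre it by closing loosely.

apply_moves:
  increments:
    - {"gripper": 0, "delta_pos": [-2.0, 0, 0], "dr": [0, 0, 0]}
    - {"gripper": 74, "delta_pos": [-1.0, 0.5, 3.3], "dr": [0, 0, 0]}
    - {"gripper": 74, "delta_pos": [0, 0.8, 3.4], "dr": [0, 0, 0]}
    - {"gripper": 74, "delta_pos": [0, 0.8, 3.4], "dr": [0, 0, 0]}
    - {"gripper": 74, "delta_pos": [0, 0.8, 3.2], "dr": [0, 0, 0]}

```text
t: 6.23
ee_pos: [487.1, -8.6, 128.0]
orientation: [-2.161, 0.127, 2.161]
ft_force: [0.1, 0.8, 0.3]
width: 23.1
```

apply_moves:
  increments:
    - {"gripper": 74, "delta_pos": [0, 0, 0], "dr": [0, 0, 0]}
    - {"gripper": 74, "delta_pos": [0, 0, 0], "dr": [0, 0, 0]}
    - {"gripper": 74, "delta_pos": [0, 0, 0], "dr": [0, 0, 0]}
    - {"gripper": 74, "delta_pos": [0, 0, 0], "dr": [0, 0, 0]}
    - {"gripper": 74, "delta_pos": [0, 0, 0], "dr": [0, 0, 0]}

```text
t: 6.65
ee_pos: [490.2, -9.0, 128.1]
orientation: [-2.162, 0.128, 2.159]
ft_force: [-0.2, 0.3, -0.3]
width: 56.9
```

```bash
python3 -c "
from h import *
go(-98,2.5,25)
d=grab('wrist');save(d,'w2.png')"
```

```text
t 6.65 rack [-96.8   2.  128.1] F [-0.16  0.29 -0.28] w 56.9
delta cm [10.31 -0.05  0.13]
```

View pics/w2.png

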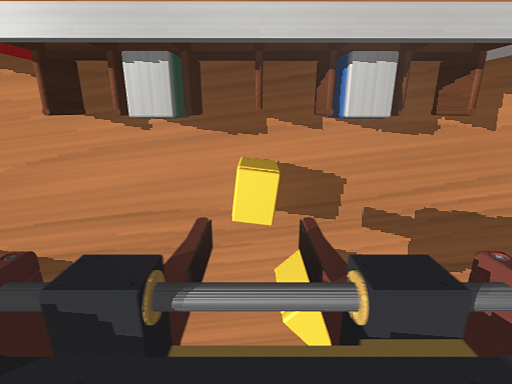

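The tin (235–278, 157–225) is centred between the open fingers (x≈208 and 303). Descending.

apply_moves:
  increments:
    - {"gripper": 74, "delta_pos": [2.5, 0, 0], "dr": [0, 0, 0]}
    - {"gripper": 74, "delta_pos": [2.5, 0, 0], "dr": [0, 0, 0]}
    - {"gripper": 74, "delta_pos": [2.5, 0, 0], "dr": [0, 0, 0]}
    - {"gripper": 74, "delta_pos": [1.8, 0, 0], "dr": [0, 0, 0]}
    - {"gripper": 74, "delta_pos": [1.0, 0, 0], "dr": [0, 0, 0]}

```text
t: 7.12
ee_pos: [488.2, -9.2, 22.8]
orientation: [-2.157, 0.129, 2.163]
ft_force: [-0.3, 0.5, 0.2]
width: 65.1
```

apply_moves:
  increments:
    - {"gripper": 60, "delta_pos": [0, 0, 0], "dr": [0, 0, 0]}
    - {"gripper": 55, "delta_pos": [0, 0, 0], "dr": [0, 0, 0]}
    - {"gripper": 50, "delta_pos": [0, 0, 0], "dr": [0, 0, 0]}
    - {"gripper": 47, "delta_pos": [0, 0, 0], "dr": [0, 0, 0]}
    - {"gripper": 47, "delta_pos": [0, 0, 0], "dr": [0, 0, 0]}

```text
t: 7.53
ee_pos: [489.5, -9.3, 26.0]
orientation: [-2.162, 0.129, 2.158]
ft_force: [1.2, 0.4, 1.2]
width: 41.6
```

```bash
python3 -c "
from h import *
st()
d=grab('wrist');save(d,'w3.png')"
```

```text
t 7.53 rack [-97.5   1.7  26. ] F [1.24 0.36 1.15] w 41.6
```

View pics/w3.png

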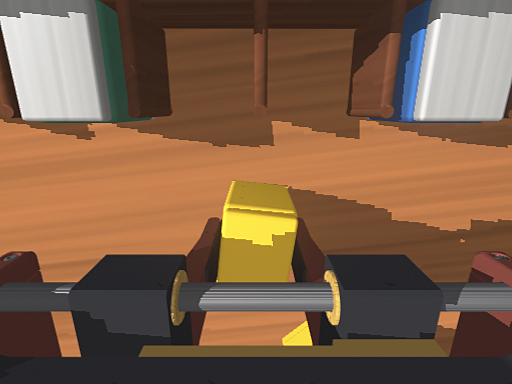

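The tin is caged between the fingers; the C/D fin shows at column 260, consistent with tool y≈+2. Next: close to about 39 mm to square it, then shift it 27 mm left in line with gap C.

apply_moves:
  increments:
    - {"gripper": 45, "delta_pos": [0, -0.4, 0], "dr": [0, 0, 0]}
    - {"gripper": 44, "delta_pos": [0, -0.5, 0], "dr": [0, 0, 0]}
    - {"gripper": 44, "delta_pos": [0, -0.5, 0], "dr": [0, 0, 0]}
    - {"gripper": 44, "delta_pos": [0, -0.5, 0], "dr": [0, 0, 0]}
    - {"gripper": 44, "delta_pos": [0, -0.5, 0], "dr": [0, 0, 0]}

```text
t: 8.0
ee_pos: [492.3, 14.7, 25.7]
orientation: [-2.162, 0.129, 2.158]
ft_force: [0.2, -4.1, 6.8]
width: 39.7
```

apply_moves:
  increments:
    - {"gripper": 44, "delta_pos": [0, -0.3, 0], "dr": [0, 0, 0]}
    - {"gripper": 44, "delta_pos": [0, 0, 0], "dr": [0, 0, 0]}
    - {"gripper": 44, "delta_pos": [0, 0, 0], "dr": [0, 0, 0]}
    - {"gripper": 44, "delta_pos": [0, 0, 0], "dr": [0, 0, 0]}
    - {"gripper": 44, "delta_pos": [0, 0, 0], "dr": [0, 0, 0]}

```text
t: 8.42
ee_pos: [492.8, 18.2, 25.8]
orientation: [-2.162, 0.128, 2.158]
ft_force: [-0.9, 2.7, 6.1]
width: 39.7
```

```bash
python3 -c "
from h import *
st()
d=grab('wrist');save(d,'w4.png')"
```

```text
t 8.42 rack [-97.5  29.3  25.8] F [-0.91  2.73  6.14] w 39.7
```

View pics/w4.png

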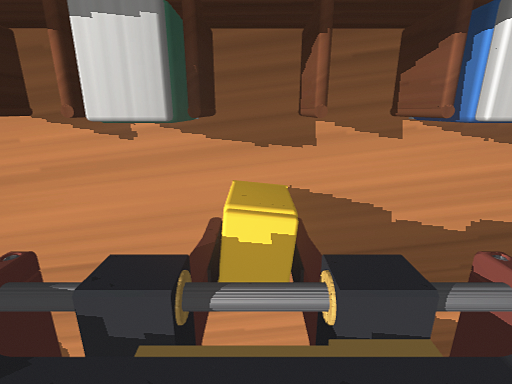

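Squared and lined up: tin centre at column 259, gap C between fins at columns 205 and 318. Next: release, rise, go behind the tin and close.

apply_moves:
  increments:
    - {"gripper": 70, "delta_pos": [0, 0, 0], "dr": [0, 0, 0]}
    - {"gripper": 70, "delta_pos": [0, 0, 0], "dr": [0, 0, 0]}
    - {"gripper": 70, "delta_pos": [0, 0, 0], "dr": [0, 0, 0]}
    - {"gripper": 70, "delta_pos": [0, 0, 0], "dr": [0, 0, 0]}
    - {"gripper": 70, "delta_pos": [-1.5, 0, 0], "dr": [0, 0, 0]}

```text
t: 8.88
ee_pos: [490.2, 17.6, 38.3]
orientation: [-2.156, 0.129, 2.165]
ft_force: [-0.2, 0.5, -1.2]
width: 60.9
```

apply_moves:
  increments:
    - {"gripper": 70, "delta_pos": [-3, 0, 0], "dr": [0, 0, 0]}
    - {"gripper": 70, "delta_pos": [-3, 0, 0], "dr": [0, 0, 0]}
    - {"gripper": 0, "delta_pos": [0, 0, 2.2], "dr": [0, 0, 0]}
    - {"gripper": 0, "delta_pos": [0, 0, 2.3], "dr": [0, 0, 0]}
    - {"gripper": 0, "delta_pos": [0, 0, 0], "dr": [0, 0, 0]}

```text
t: 9.3
ee_pos: [442.6, 23.0, 99.8]
orientation: [-2.155, 0.129, 2.165]
ft_force: [-0.6, -0.3, -1.0]
width: 45.0
```

apply_moves:
  increments:
    - {"gripper": 0, "delta_pos": [0, 0, 0], "dr": [0, 0, 0]}
    - {"gripper": 0, "delta_pos": [0, 0, 0], "dr": [0, 0, 0]}
    - {"gripper": 0, "delta_pos": [0, 0, 0], "dr": [0, 0, 0]}
    - {"gripper": 0, "delta_pos": [0, 0, 0], "dr": [0, 0, 0]}
    - {"gripper": 0, "delta_pos": [0, 0, 0], "dr": [0, 0, 0]}

```text
t: 9.72
ee_pos: [447.8, 22.8, 99.8]
orientation: [-2.16, 0.129, 2.16]
ft_force: [0.6, -0.1, 0.6]
width: 12.2
```

```bash
python3 -c "
from h import *
go(-142,29,32)
d=grab('side');C=cloud(d);hsv=cv2.cvtColor(d['img'],cv2.COLOR_RGB2HSV).astype(int)
m=(hsv[...,0]>20)&(hsv[...,0]<36)&(hsv[...,1]>110)&(C[...,0]>440)&(C[...,0]<600)&(abs(C[...,1])<80)&(C[...,2]>3)&(C[...,2]<75)
P=C[m];q=(P-O);print(len(P),'rackx',np.percentile(q@ux,[1,99]),'y',np.percentile(q@uy,[1,99]))
save(d,'s4.png',(190,130,350,280),4)
b=(hsv[...,0]>20)&(hsv[...,0]<36)&(hsv[...,1]>110)&(C[...,0]>300)&(C[...,0]<430)&(abs(C[...,1])<120)&(C[...,2]>3);q=C[b]-O;print('big',(q@ux).max(),(q@uy).min(),(q@uy).max(),C[b][:,2].max())
"
```

```text
t 9.72 rack [-142.7   28.7   99.8] F [ 0.62 -0.09  0.59] w 12.2
delta cm [ 6.78 -0.03 -0.07]
385 rackx [-118.22390079  -67.5710528 ] y [12.23620489 50.88222648]
big -164.90043763674947 -96.95968973218217 76.39533935242432 513.3535873593622
```

View pics/s4.png

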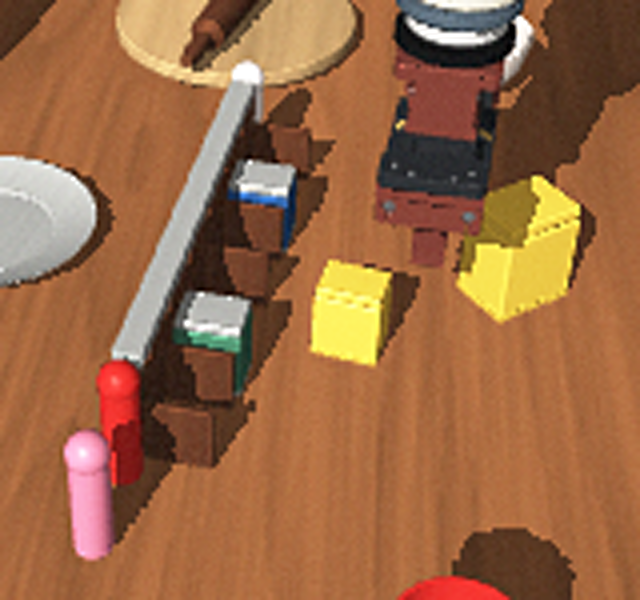

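The tin stands upright at rack x -118..-68, y 12..51 (centre about 31), in front of gap C. The closed fingers are behind it, and the gripper body will pass above the big tin (90 mm against 104). Descending.

apply_moves:
  increments:
    - {"gripper": 0, "delta_pos": [2.0, 0, 0], "dr": [0, 0, 0]}
    - {"gripper": 0, "delta_pos": [2.0, 0, 0], "dr": [0, 0, 0]}
    - {"gripper": 0, "delta_pos": [1.4, 0, 0], "dr": [0, 0, 0]}
    - {"gripper": 0, "delta_pos": [0.9, 0, 0], "dr": [0, 0, 0]}
    - {"gripper": 0, "delta_pos": [0.4, 0, 0], "dr": [0, 0, 0]}

```text
t: 10.18
ee_pos: [446.7, 22.8, 31.8]
orientation: [-2.158, 0.129, 2.162]
ft_force: [0.2, 0.3, 0.1]
width: 0.5
```

apply_moves:
  increments:
    - {"gripper": 0, "delta_pos": [0, -0.1, -0.5], "dr": [0, 0, 0]}
    - {"gripper": 0, "delta_pos": [0, -0.1, -0.5], "dr": [0, 0, 0]}
    - {"gripper": 0, "delta_pos": [0, 0, -0.5], "dr": [0, 0, 0]}
    - {"gripper": 0, "delta_pos": [0, 0, -0.5], "dr": [0, 0, 0]}
    - {"gripper": 0, "delta_pos": [0, 0, -0.5], "dr": [0, 0, 0]}

```text
t: 10.6
ee_pos: [473.3, 21.9, 33.6]
orientation: [-2.161, 0.129, 2.159]
ft_force: [-1.0, -0.6, 0.7]
width: 0.4
```

apply_moves:
  increments:
    - {"gripper": 0, "delta_pos": [0.2, 0, -0.5], "dr": [0, 0, 0]}
    - {"gripper": 0, "delta_pos": [0.2, 0, -0.5], "dr": [0, 0, 0]}
    - {"gripper": 0, "delta_pos": [0.2, 0, -0.5], "dr": [0, 0, 0]}
    - {"gripper": 0, "delta_pos": [0.2, 0, -0.5], "dr": [0, 0, 0]}
    - {"gripper": 0, "delta_pos": [0, 0, -0.5], "dr": [0, 0, 0]}

```text
t: 11.02
ee_pos: [497.3, 18.9, 24.5]
orientation: [-2.159, 0.129, 2.161]
ft_force: [-0.8, -0.0, -0.8]
width: 0.5
```

apply_moves:
  increments:
    - {"gripper": 0, "delta_pos": [0, 0, -0.5], "dr": [0, 0, 0]}
    - {"gripper": 0, "delta_pos": [0, 0, -0.5], "dr": [0, 0, 0]}
    - {"gripper": 0, "delta_pos": [0, 0, -0.3], "dr": [0, 0, 0]}
    - {"gripper": 0, "delta_pos": [0, 0, 0], "dr": [0, 0, 0]}
    - {"gripper": 0, "delta_pos": [0, 0, 0], "dr": [0, 0, 0]}

```text
t: 11.43
ee_pos: [510.4, 17.3, 25.0]
orientation: [-2.16, 0.129, 2.159]
ft_force: [-0.9, 1.1, 0.0]
width: 0.8
```

```bash
python3 -c "
from h import *
st()
d=grab('side');C=cloud(d);hsv=cv2.cvtColor(d['img'],cv2.COLOR_RGB2HSV).astype(int)
m=(hsv[...,0]>20)&(hsv[...,0]<36)&(hsv[...,1]>110)&(C[...,0]>450)&(C[...,0]<630)&(abs(C[...,1])<80)&(C[...,2]>3)&(C[...,2]<75)
P=C[m];q=(P-O);print(len(P),'rackx',np.percentile(q@ux,[1,99]),'y',np.percentile(q@uy,[1,99]))
d=grab('wrist');save(d,'w5.png')"
```

```text
t 11.43 rack [-80.   30.6  25. ] F [-0.9   1.12  0.04] w 0.8
224 rackx [-67.77233539 -20.30010172] y [18.40149247 52.41762956]
```

View pics/w5.png

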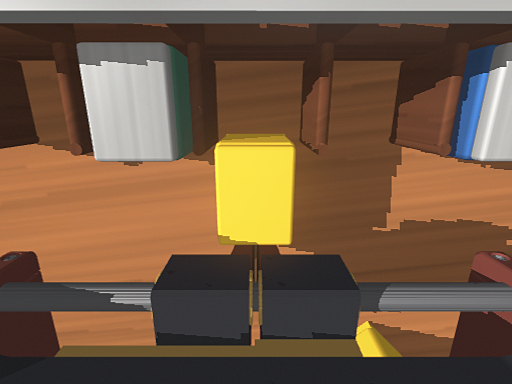

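The tin is square, with its nose (columns 217–296) entering between the C fins (195 and 322). Pushing on about 40 mm, then creeping until it meets the board.

apply_moves:
  increments:
    - {"gripper": 0, "delta_pos": [0, 0, -0.5], "dr": [0, 0, 0]}
    - {"gripper": 0, "delta_pos": [0, 0, -0.5], "dr": [0, 0, 0]}
    - {"gripper": 0, "delta_pos": [0, 0, -0.5], "dr": [0, 0, 0]}
    - {"gripper": 0, "delta_pos": [0, 0, -0.5], "dr": [0, 0, 0]}
    - {"gripper": 0, "delta_pos": [0, 0, -0.5], "dr": [0, 0, 0]}

```text
t: 11.95
ee_pos: [535.4, 14.3, 25.0]
orientation: [-2.16, 0.129, 2.16]
ft_force: [-1.2, 0.1, 1.5]
width: 0.5
```

apply_moves:
  increments:
    - {"gripper": 0, "delta_pos": [0, 0, -0.4], "dr": [0, 0, 0]}
    - {"gripper": 0, "delta_pos": [0, 0, -0.4], "dr": [0, 0, 0]}
    - {"gripper": 0, "delta_pos": [0, 0, -0.3], "dr": [0, 0, 0]}
    - {"gripper": 0, "delta_pos": [0, 0, -0.2], "dr": [0, 0, 0]}
    - {"gripper": 0, "delta_pos": [0, 0, 0], "dr": [0, 0, 0]}

```text
t: 12.37
ee_pos: [548.3, 12.8, 25.0]
orientation: [-2.161, 0.129, 2.159]
ft_force: [0.2, 0.6, -0.7]
width: 0.4
```

apply_moves:
  increments:
    - {"gripper": 0, "delta_pos": [0, 0, -0.1], "dr": [0, 0, 0]}
    - {"gripper": 0, "delta_pos": [0, 0, -0.1], "dr": [0, 0, 0]}
    - {"gripper": 0, "delta_pos": [0, 0, -0.1], "dr": [0, 0, 0]}
    - {"gripper": 0, "delta_pos": [0, 0, 0], "dr": [0, 0, 0]}
    - {"gripper": 0, "delta_pos": [0, 0, 0], "dr": [0, 0, 0]}

```text
t: 12.78
ee_pos: [550.9, 12.5, 25.0]
orientation: [-2.16, 0.129, 2.16]
ft_force: [-0.9, 0.5, 0.4]
width: 0.2
```

```bash
python3 -c "
from h import *
st()
d=grab('wrist');save(d,'w6.png')"
```

```text
t 12.78 rack [-39.1  30.6  25. ] F [-0.91  0.47  0.41] w 0.2
```

View pics/w6.png

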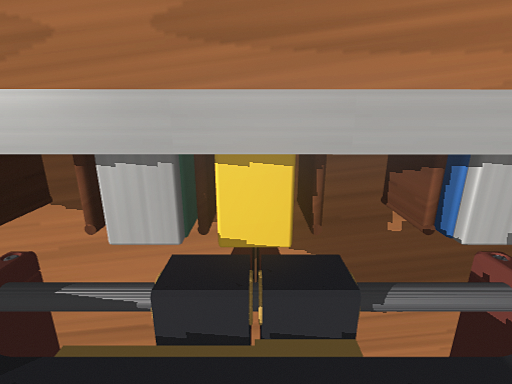

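The tin's rear edge (row 246) is nearly level with the green tin's (244), in gap C and almost home. I'll creep on until the board resists.

apply_moves:
  increments:
    - {"gripper": 0, "delta_pos": [0, 0, -0.1], "dr": [0, 0, 0]}
    - {"gripper": 0, "delta_pos": [0, 0, -0.1], "dr": [0, 0, 0]}
    - {"gripper": 0, "delta_pos": [0, 0, 0], "dr": [0, 0, 0]}
    - {"gripper": 0, "delta_pos": [0, 0, 0], "dr": [0, 0, 0]}
    - {"gripper": 0, "delta_pos": [0, 0, 0], "dr": [0, 0, 0]}

```text
t: 13.25
ee_pos: [552.9, 12.3, 25.0]
orientation: [-2.16, 0.129, 2.159]
ft_force: [0.2, 0.4, 0.1]
width: 0.2
```

apply_moves:
  increments:
    - {"gripper": 0, "delta_pos": [0, 0, -0.1], "dr": [0, 0, 0]}
    - {"gripper": 0, "delta_pos": [0, 0, 0], "dr": [0, 0, 0]}
    - {"gripper": 0, "delta_pos": [0, 0, 0], "dr": [0, 0, 0]}
    - {"gripper": 0, "delta_pos": [0, 0, 0], "dr": [0, 0, 0]}
    - {"gripper": 0, "delta_pos": [0, 0, 0], "dr": [0, 0, 0]}

```text
t: 13.67
ee_pos: [553.5, 12.2, 24.9]
orientation: [-2.159, 0.129, 2.16]
ft_force: [-1.5, 0.3, 1.3]
width: 0.4
```

apply_moves:
  increments:
    - {"gripper": 0, "delta_pos": [0, 0, -0.1], "dr": [0, 0, 0]}
    - {"gripper": 0, "delta_pos": [0, 0, 0], "dr": [0, 0, 0]}
    - {"gripper": 0, "delta_pos": [0, 0, 0], "dr": [0, 0, 0]}
    - {"gripper": 0, "delta_pos": [0, 0, 0], "dr": [0, 0, 0]}
    - {"gripper": 0, "delta_pos": [0, 0, 0], "dr": [0, 0, 0]}

```text
t: 14.08
ee_pos: [553.5, 12.1, 24.8]
orientation: [-2.157, 0.129, 2.163]
ft_force: [-4.2, 0.4, 5.3]
width: 0.4
```

apply_moves:
  increments:
    - {"gripper": 0, "delta_pos": [0, 0, -0.1], "dr": [0, 0, 0]}
    - {"gripper": 0, "delta_pos": [0, 0, 0], "dr": [0, 0, 0]}
    - {"gripper": 0, "delta_pos": [0, 0, 0], "dr": [0, 0, 0]}
    - {"gripper": 0, "delta_pos": [0, 0, 0], "dr": [0, 0, 0]}
    - {"gripper": 0, "delta_pos": [0, 0, 0], "dr": [0, 0, 0]}

```text
t: 14.5
ee_pos: [553.4, 12.1, 24.7]
orientation: [-2.155, 0.129, 2.165]
ft_force: [-9.2, 2.1, 6.4]
width: 0.8
```

It stopped with the force rising to 9 N, so it is against the board. Backing off straight and checking.

apply_moves:
  increments:
    - {"gripper": 0, "delta_pos": [0, 0, 0.3], "dr": [0, 0, 0]}
    - {"gripper": 0, "delta_pos": [0, 0, 0.7], "dr": [0, 0, 0]}
    - {"gripper": 0, "delta_pos": [0, 0, 1.5], "dr": [0, 0, 0]}
    - {"gripper": 0, "delta_pos": [-2.5, 0, 2], "dr": [0, 0, 0]}
    - {"gripper": 0, "delta_pos": [-3, 0, 2], "dr": [0, 0, 0]}

```text
t: 14.92
ee_pos: [489.1, 19.6, 78.7]
orientation: [-2.156, 0.129, 2.164]
ft_force: [0.5, -0.0, 1.4]
width: 0.5
```

apply_moves:
  increments:
    - {"gripper": 0, "delta_pos": [-3, 0, 0], "dr": [0, 0, 0]}
    - {"gripper": 0, "delta_pos": [-3, 0, 0], "dr": [0, 0, 0]}
    - {"gripper": 0, "delta_pos": [0, 0, 0], "dr": [0, 0, 0]}
    - {"gripper": 0, "delta_pos": [0, 0, 0], "dr": [0, 0, 0]}
    - {"gripper": 0, "delta_pos": [0, 0, 0], "dr": [0, 0, 0]}

```text
t: 15.33
ee_pos: [491.0, 19.6, 139.7]
orientation: [-2.16, 0.129, 2.159]
ft_force: [0.4, 0.9, 0.3]
width: 0.7
```

```bash
python3 -c "
from h import *
st()
d=grab('wrist');save(d,'w7.png');C=cloud(d);hsv=cv2.cvtColor(d['img'],cv2.COLOR_RGB2HSV).astype(int)
X=(C-O)@ux;Y=(C-O)@uy
m=(hsv[...,0]>20)&(hsv[...,0]<36)&(hsv[...,1]>110)&(abs(X)<60)&(abs(Y)<90)&(C[...,2]>54)&(C[...,2]<70)
print('tin top x',np.percentile(X[m],[1,99]),'y',np.percentile(Y[m],[1,99]),'z',np.percentile(C[m][:,2],[2,50,98]))
for n,y in(('B',87),('E',-87)):
  m=(abs(Y-y)<26)&(abs(X)<60)&(C[...,2]>55)&(C[...,2]<70);print(n,np.percentile(X[m],[1,99]),np.percentile(Y[m],[1,99]))
"
```

```text
t 15.33 rack [-99.5  30.6 139.7] F [0.36 0.85 0.26] w 0.7
tin top x [-22.60124271  23.57633667] y [13.79286511 48.64680897] z [60.16605925 61.82900703 63.33229654]
B [-24.17548932  25.8609042 ] [ 66.4209838 111.6225568]
E [-24.22616145  26.52005948] [-112.11713466  -68.06973806]
```

View pics/w7.png

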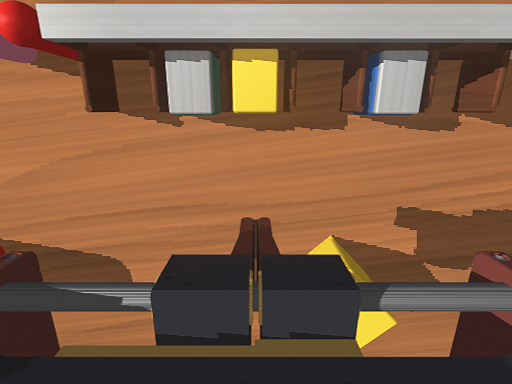

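The tin (232–278, 48–112) sits in the third gap from the red post. Its centre is at about x 0.5, y 31 mm, level with the other two tins. Handing in.

```bash
python3 -c "
from h import *
print(ctrl.close_job())"
```

```text
the job is handed in; nothing more can be done
None
```

The job is handed in, at about 15 s on the robot's clock. I tapped the rail behind gaps A, B and C, counting from the red post at the left end, with about 5 to 6 N each time. The rail was not touched beyond C. I then squared the small yellow tin between the fingers, shifted it sideways in front of gap C, and pushed it from behind with closed fingers until the back board stopped it at about 9 N.

**Last checks:** the tin stands upright in gap C with its centre at about x = 0.5 mm, y = 31 mm in the rack's frame (home is x = +1 mm, gap centre y = +29 mm). Its front end is level with the green and blue tins.

**Doubtful points:**
- While the tin was being squared, the jaws stayed in contact with it (39.7 mm open, about 6 N upward on the tool), so that part was a light hold rather than a pure push; the height readings showed no sign of lifting.
- Camera measurements of the rack disagreed by about 2 to 3 mm in x, so I used a value in between; the rail contacts matched in height, and the tin and its neighbours lined up with it.
- The tumbler, bowl, plates and pin were not measured again at the end; the arm went nowhere near them at low height.

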